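# Put the game away and zero the score counter

## Task

Put the game away: slide the near panel of the games case fully back under the far panel, then push the metal divider inside across to its stop on the left, and only then put every light-wood checker box from the table on the floor of that opened compartment, side by side in one layer. Slide the near panel fully shut again, and last of all zero the score counter by pushing its sprung lever right over to its stop and letting it spring back. Leave the far panel closed, the divider at its stop and everything else on the table where it is.

Things in the scene. Friction and masses are not known exactly. Their poses are not given: they have to be found in the camera images.
- case: dark wooden games case, fixed; 460 (own x, away from the robot) x 240 (own y, to the left) x 90 mm high. Origin on the table under the middle of the NEAR compartment; the case spans x -120 to 340, y -120 to 120. Walls 10 mm thick: side tops at z 90, near end top at z 70. The near panel slides in the lower track (z 72 to 78), the far panel in the upper one (z 80 to 86)
- bay_floor (a point): middle of the near compartment's floor, 8 mm above the table (same x, y as the case's origin). In case axes the compartment measures 220 x 220 mm inside: x -110 to 110, y -110 to 110. With the near panel fully open it is open from above from x -110 to x 50; the rest lies under the panel
- near_panel (a joint): position of the near (lower) panel, m: 0 = shut, 0.17 = fully open, slid along the case's +x under the far panel; friction about 2 N, stays where left; starts 0 to 0.025. Shut, the panel covers case x -120 to 120
- near_grip (a point): middle of the top edge of the steel bar on the near panel: upright bar 12 mm thick (case x), 90 mm long (case y), its top 28 mm above the panel's top face, i.e. 106 mm above the table; 20 mm from the panel's near edge (case x -100 when shut, 70 when open). Can be pinched from above across its thickness
- far_panel (a joint): position of the far (upper) panel, m: 0 = shut (as it starts), grows to 0.17 as it slides towards the robot; friction about 3 N. Shut it covers case x 100 to 340; a bar like the near one stands at its far end (x 320)
- divider (a joint): position of the divider, m: grows as it slides towards the case's +y (left); 0.13 = against its stop, where its centre is at case y 100 mm; starts 0 to 0.06; friction about 1.5 N, no spring
- divider_mid (a point): middle of the divider: aluminium plate standing across the near compartment, 210 mm long (case x) x 12 mm thick (case y) x 48 mm high, from 11 to 59 mm above the table; this point is 35 mm above the table. It moves along case y only
- box1: closed light-wood checker box with a thin dark line round it and a small brass disc on its lid, all five alike; a solid block 60 (own x) x 36 (own y) x 46 mm (own z, up), about 0.12 kg; origin at its middle, 23 mm above the table. May be absent (3 to 5 are present)
- box2: closed light-wood checker box with a thin dark line round it and a small brass disc on its lid, all five alike; a solid block 60 (own x) x 36 (own y) x 46 mm (own z, up), about 0.12 kg; origin at its middle, 23 mm above the table. May be absent (3 to 5 are present)
- box3: closed light-wood checker box with a thin dark line round it and a small brass disc on its lid, all five alike; a solid block 60 (own x) x 36 (own y) x 46 mm (own z, up), about 0.12 kg; origin at its middle, 23 mm above the table. May be absent (3 to 5 are present)
- box4: closed light-wood checker box with a thin dark line round it and a small brass disc on its lid, all five alike; a solid block 60 (own x) x 36 (own y) x 46 mm (own z, up), about 0.12 kg; origin at its middle, 23 mm above the table. May be absent (3 to 5 are present)
- box5: closed light-wood checker box with a thin dark line round it and a small brass disc on its lid, all five alike; a solid block 60 (own x) x 36 (own y) x 46 mm (own z, up), about 0.12 kg; origin at its middle, 23 mm above the table. May be absent (3 to 5 are present)
- tea_glass: empty waisted tea glass, 58 mm across, 85 mm high, origin under its centre; leave standing where it is
- bell: chrome press-button table bell, dome 76 mm across, 55 mm high, origin under its centre; leave where it is
- counter: grey plastic score counter, fixed on the table, 75 (own x) x 60 x 45 mm high, with an upright sprung lever on its top; origin under its centre. Its lever's pivot lies along own y, above the origin, 55 mm above the table
- counter_lever (a joint): angle of the counter's zeroing lever, rad: 0 = at rest, leaning 0.35 rad towards the counter's own -x; pushed towards own +x it swings to its stop at 0.7 (leaning 0.35 rad to +x) and springs back when let go; about 1 to 4 N at the knob
- lever_knob (a point): centre of the black ball knob, 24 mm across, on the lever's end, 75 mm from the pivot; at rest 26 mm to own -x of the counter's origin and 125 mm above the table, at the stop 26 mm to own +x at the same height (130 mm half way)
- die1: red die, 30 mm cube, origin under its centre; leave where it is
- die2: red die, 30 mm cube, origin under its centre; leave where it is

How it is judged:
By the outcome, as a careful person would: the job done as asked, in the order asked, and still so for the second after the job is handed in, with the robot touching nothing.
Of box1, box2, box3, box4, box5 only 3 to 5 are there at a start; the rules pass over those that are not, and their reading is None.
At some moment in a run one of box1, box2, box3, box4, box5 may be knocked a few centimetres aside while the robot is not near it.
Once in a run the grip may slacken for a moment while it holds something.
It also fails if it takes over 210 s, if anything falls off the work surface, if the arm or the gripper's body presses on something with over 40 N, if the wrist force passes 120 N, or if a joint passes its speed limit or range.

## Robot

A 6-joint arm with a two-finger parallel gripper is mounted at the origin on the work surface. World frame = base frame: x ahead of the robot, y to its left, z up, the work surface at z = 0. Lengths are in m, angles in rad, forces in N, time in s.
With the tool pointing down it reaches from about 0.275 to 0.75 m from the base axis. Payload 10.2 kg.
Tool frame: the origin (TCP) lies on the centre line of the jaws, within the pads' length; the fingertips stand 14 mm ahead of it and the grasp point (between the pads) lies 5 mm behind it; z points along the fingers, y is the line along which they close (so a half turn about z gives the same grasp; the last joint's range is limited). The gripper opens to 85 mm and grips with 20 to 120 N. Pads are 22 mm wide; open, the fingers measure 114 mm over their backs; the gripper's body (76 mm by 85 mm) begins 54 mm behind the grasp point. The pads swing forward as they close: fully open they stand 13 mm farther back than shut.
Start: joints at [0.931, 0.313, 1.498, -0, 1.331, -0.223], TCP at [0.213, 0.48, 0.245] pointing down, gripper open.
Joint ranges: [-2.94, 2.94], [-0.97, 2.17], [0.19, 2.56], [-1.23, 4.37], [0.02, 3.11], [-2.88, 2.88]. Speed limits (rad/s): [2.39, 2.39, 3.01, 3.14, 3.14, 3.14].

## Interface

Orientations are given as a unit quaternion [w, x, y, z].
In Python, from bench import env, vision, kin, jaws gives the robot as it stands (env), with the cameras (vision), the kinematics (kin) and the gripper (jaws). Calls block until the motion is done:
- env.move_pose(position, orientation): joint-space move of the TCP to a pose.
- env.line_to(position, frame=None, speed=0.15): straight line of the TCP; frame=None keeps the orientation; speed is the mean speed in m/s.
- env.move_j(angles): joint-space move.
- jaws.gripper_open() and jaws.close_gripper(grasp_force=None): open the fingers fully, or close them until they stop; grasp_force is the grip in N (None keeps the last).
- env.pause(seconds).
- kin.solve_ik(position, orientation): joint angles nearest the present ones, or None.
- env.sense(): the state.
- vision.read_camera(name): name is "side" or "top" or "wrist"; returns a dict with "color" (384x512x3 uint8, blue, green, red), "fx", "fy", "cx", "cy" (pixels), "rvec" (rotation vector, rad) and "tvec" (3), from world to camera coordinates, as OpenCV has them; the wrist camera has in their place "hand_eye" (4x4, takes a point from camera to tool coordinates, whose origin is the TCP and whose axes are the flange's). Camera axes: x right, y down, z forward; pixel columns grow to the right and rows downward; lengths in m; the calibration is good to about 2 mm. A picture is of the moment at which its call begins: read the wrist's pose just before it. There is no depth.
A pose or a line that the arm cannot do raises env.IKError and nothing moves.
- env.close_job(): hands the job in; it is judged then, once.
The state is a dict: "time": time; "q": joint angles; "qd": joint speeds; "joint_efforts": joint torques, N m; "tool_pos": TCP position; "eef_rot": TCP orientation; "force": force on the tool from outside, world axes, zero at the start; "torque": the same for the moment, N m; "width": finger opening in m; "grip_force": force on a finger pad.
Only numpy, scipy, OpenCV 4.12 (cv2) and the standard library are available. Lean on these libraries where they do the work, as an engineer would, in place of code of your own. Each camera call takes 0.05 s, during which the arm holds its last target. There are 200 camera calls.

## Working session

There is one attempt and no reset: what is moved stays moved. The work goes in short steps, each a Python script; the robot and the scene stay as the last script left them, time stands still between calls to the robot, and variables do not carry over. Pictures are saved under pics/ and viewed, at most 14 in all, crops included, and the job is handed in when it is done.

```bash
mkdir -p pics; ls
python3 - <<'E'
from bench import env, vision, kin, jaws
import cv2,numpy as np
s=env.sense();print({k:np.round(v,3).tolist() for k,v in s.items()})
for n in ["top","side"]:
    c=vision.read_camera(n);cv2.imwrite(f"pics/{n}0.png",c["color"]);print(n,c["fx"],c["fy"],c["cx"],c["cy"],c["rvec"],c["tvec"])
    np.save(f"pics/{n}0.npy",c,allow_pickle=True)
c=vision.read_camera("wrist");print(c["fx"],c["hand_eye"]);cv2.imwrite("pics/wrist0.png",c["color"])
E
```

```text
bench.py
pics
{'time': 0.0, 'q': [0.931, 0.313, 1.498, 0.0, 1.331, -0.223], 'qd': [0.0, 0.001, 0.0, -0.0, 0.001, -0.001], 'joint_efforts': [-0.0, -41.226, -25.975, -0.0, 0.004, -0.0], 'tool_pos': [0.212, 0.48, 0.245], 'eef_rot': [-0.0, 0.207, 0.978, -0.001], 'force': [-0.125, -0.009, -0.135], 'torque': [-0.026, -0.021, 0.004], 'grip_force': 0.0, 'width': 0.085}
top 468.43322882857785 468.43322882857785 251.86955765797677 190.80865428087517 [ 2.15607293 -2.18632498  0.0950911 ] [0.01297514 0.57586885 1.56854909]
side 381.42204465050906 381.42204465050906 265.6768481203079 190.93335946715322 [ 0.39695481 -2.65018281  1.32289123] [0.56776188 0.18340543 0.94431947]
306.1463612960691 [[ 3.14434946e-04 -9.56959216e-01 -2.90222261e-01  7.42752757e-02]
 [ 9.99999433e-01  5.57970823e-06  1.06502931e-03  7.62440733e-05]
 [-1.01757026e-03 -2.90222431e-01  9.56958675e-01 -1.29169310e-01]
 [ 0.00000000e+00  0.00000000e+00  0.00000000e+00  1.00000000e+00]]
```

View pics/top0.png

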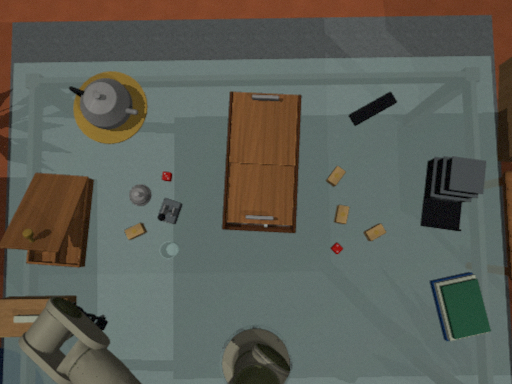

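View pics/side0.png

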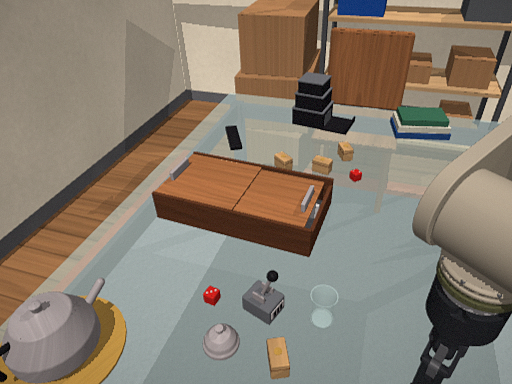

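The top view shows the case at u 223–301, v 92–232, and four light-wood boxes near (135,231), (336,176), (343,214) and (375,232). The counter is near (170,211) with its knob near (161,217), the glass at (170,250), the bell at (140,194), and dice at (167,176) and (337,248). The side view agrees with this. Next I'll measure.

```bash
cat > h.py <<'E'
from bench import env, vision, kin, jaws
import cv2,numpy as np
from scipy.spatial.transform import Rotation as R
def cam(name,save=None):
    s=env.sense();c=vision.read_camera(name)
    K=np.array([[c["fx"],0,c["cx"]],[0,c["fy"],c["cy"]],[0,0,1.]])
    if name=="wrist":
        w,x,y,z=s["eef_rot"];Rt=R.from_quat([x,y,z,w]).as_matrix();H=np.array(c["hand_eye"])
        Rc=Rt@H[:3,:3];o=Rt@H[:3,3]+np.array(s["tool_pos"])
    else:
        Rw=cv2.Rodrigues(np.array(c["rvec"],float))[0];Rc=Rw.T;o=-Rw.T@np.array(c["tvec"],float).ravel()
    if save:cv2.imwrite(f"pics/{save}.png",c["color"])
    return c["color"],K,Rc,o
def toz(C,px,z):
    _,K,Rc,o=C;px=np.atleast_2d(np.asarray(px,float))
    d=(Rc@np.linalg.inv(K)@np.c_[px,np.ones(len(px))].T).T
    return o+d*((z-o[2])/d[:,2])[:,None]
def proj(C,P):
    _,K,Rc,o=C;p=(K@Rc.T@(np.atleast_2d(P)-o).T).T
    return p[:,:2]/p[:,2:]
def tri(C1,p1,C2,p2):
    A=[];
    ds=[]
    for C,p in((C1,p1),(C2,p2)):
        d=C[2]@np.linalg.inv(C[1])@np.array([p[0],p[1],1.]);ds.append(d/np.linalg.norm(d))
    t=np.linalg.lstsq(np.c_[ds[0],-ds[1]],C2[3]-C1[3],rcond=None)[0]
    a=C1[3]+t[0]*ds[0];b=C2[3]+t[1]*ds[1]
    return (a+b)/2,np.linalg.norm(a-b)
def down(yaw):
    """tool z down, tool y (closing line) along world direction yaw"""
    y=np.array([np.cos(yaw),np.sin(yaw),0]);z=np.array([0,0,-1.]);x=np.cross(y,z)
    q=R.from_matrix(np.c_[x,y,z]).as_quat();return [q[3],q[0],q[1],q[2]]
def blobs(img,lo,hi,amin=30):
    m=cv2.inRange(cv2.cvtColor(img,cv2.COLOR_BGR2HSV),np.array(lo),np.array(hi))
    cs=cv2.findContours(m,cv2.RETR_EXTERNAL,cv2.CHAIN_APPROX_NONE)[0]
    return [c for c in cs if cv2.contourArea(c)>amin]
E
python3 - <<'E'
from h import *
T=cam("top");im=T[0];hsv=cv2.cvtColor(im,cv2.COLOR_BGR2HSV)
for p in[(135,231),(336,176),(343,214),(375,232),(250,180),(225,180),(299,180)]:print(p,hsv[p[1],p[0]],toz(T,p,.046).round(3))
cr=im[80:260,215:310];cv2.imwrite("pics/a.png",np.hstack([cv2.resize(cr,None,fx=4,fy=4,interpolation=2)[:600],cv2.resize(im[165:265,120:190],None,fx=5.8,fy=6,interpolation=2)])[:600,:790])
print(toz(T,[(165,206),(170,250),(140,194)],.03).round(3))
E
```

```text
(135, 231) [ 21 168 137] [[0.445 0.397 0.046]]
(336, 176) [ 21 161 138] [[ 0.62  -0.279  0.046]]
(343, 214) [ 21 164 134] [[ 0.492 -0.299  0.046]]
(375, 232) [ 20 169 136] [[ 0.431 -0.403  0.046]]
(250, 180) [ 13 153 120] [[0.611 0.011 0.046]]
(225, 180) [ 12 134  61] [[0.612 0.095 0.046]]
(299, 180) [ 88  29 107] [[ 0.609 -0.154  0.046]]
[[0.528 0.3   0.03 ]
 [0.38  0.283 0.03 ]
 [0.57  0.386 0.03 ]]
```

View pics/a.png

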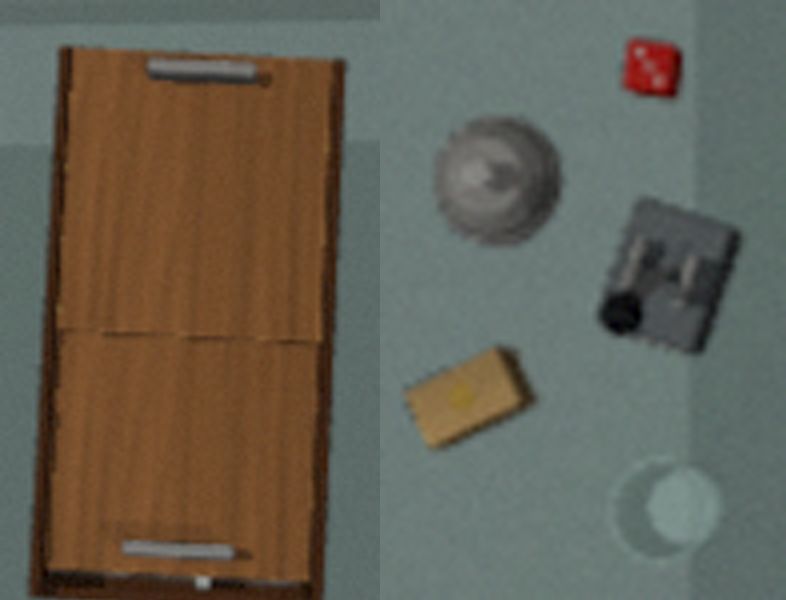

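Crop: the case's far corners are at about (230.7,91.7) and (300.7,95). The near bar runs from about (245.5,217) to (273.5,218). The knob is at the counter's lower-left, so own +x points up and right in the image.

Run:
```python
from h import *
T=cam("top")
u=lambda x,y:(x/4+215,y/4+80)
P=toz(T,[u(61,47),u(345,60),u(30,595)],.09);print(P.round(3))
B=toz(T,[u(123,543),u(233,550)],.106);F=toz(T,[u(149,63),u(256,69)],.114);print(B.round(3),F.round(3))
b=B.mean(0);f=F.mean(0);d=f-b;yaw=np.arctan2(d[1],d[0]);print("yaw",yaw,np.linalg.norm(d[:2]))
cx=f[:2]-.320*np.array([np.cos(yaw),np.sin(yaw)]);print("origin",cx)
env.move_pose([cx[0]-.07,cx[1],.36],down(yaw+np.pi/2)); 
W=cam("wrist","w1");print(env.sense()["time"],W[3])
```

```text
[[ 0.903  0.072  0.09 ]
 [ 0.888 -0.164  0.09 ]
 [ 0.448  0.102  0.09 ]]
[[ 0.488  0.025  0.106]
 [ 0.481 -0.063  0.106]] [[ 0.881 -0.001  0.114]
 [ 0.875 -0.089  0.114]]
yaw -0.0659765384477184 0.3938880411948722
origin [ 0.55853323 -0.02370369]
2.4 [ 0.41449637 -0.01812566  0.48907256]
```

View pics/w1.png

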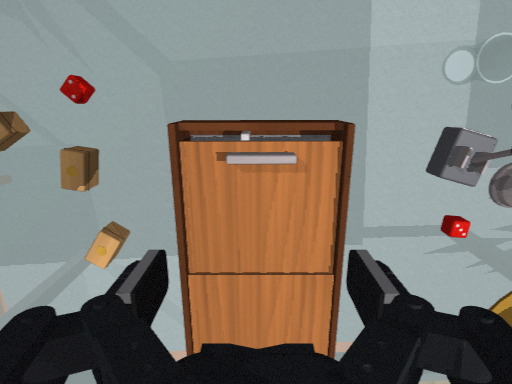

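Wrist view: the case's near edge is at row 123 (u 170–353), the bar runs (227,159)–(296,159), and the panel's near edge is at row 141. The aluminium divider end shows through the gap at (245,136). Image left is world −y.

Run:
```python
from h import *
W=cam("wrist")
T=cam("top","top1")
print("corners",toz(W,[(170,123),(353,122)],.09).round(4).tolist())
print("side walls outer at row 250",toz(W,[(178,250),(344,250)],.09).round(4).tolist())
print("bar",toz(W,[(227,158),(296,158)],.106).round(4).tolist())
print("paneledge",toz(W,[(183,142),(340,142)],.078).round(4).tolist())
print("div",toz(W,(245.5,137),.059).round(4).tolist())
m=cv2.inRange(W[0],(90,90,90),(255,255,255));print([ (i,W[0][136,i].tolist()) for i in range(236,256,2)])
# boxes coarse
for n,C in(("T",T),("W",W)):
  for c in blobs(C[0],(17,90,70),(27,255,255)):
    r=cv2.minAreaRect(c);P=toz(C,[r[0]],.046)[0];print(n,np.round(r[0]),np.round(r[1]),P.round(3))
cv2.imwrite("pics/b.png",cv2.resize(T[0][200:384,0:240],None,fx=3.2,fy=3.2))
```

```text
corners [[0.4309, -0.1294, 0.09], [0.4447, 0.1024, 0.09]]
side walls outer at row 250 [[0.6083, -0.1441, 0.09], [0.6238, 0.0942, 0.09]]
bar [[0.4775, -0.0597, 0.106], [0.4832, 0.0271, 0.106]]
paneledge [[0.457, -0.1191, 0.078], [0.4705, 0.0894, 0.078]]
div [[0.4577, -0.0365, 0.059]]
[(236, [72, 69, 71]), (238, [69, 66, 66]), (240, [98, 96, 98]), (242, [209, 208, 215]), (244, [211, 211, 218]), (246, [214, 214, 221]), (248, [191, 191, 198]), (250, [120, 116, 118]), (252, [122, 120, 119]), (254, [117, 116, 115])]
T [ 27. 236.] [13. 10.] [0.435 0.759 0.046]
T [374. 232.] [10. 19.] [ 0.431 -0.402  0.046]
T [134. 231.] [10. 17.] [0.445 0.4   0.046]
T [341. 214.] [11. 17.] [ 0.493 -0.294  0.046]
T [335. 176.] [10. 19.] [ 0.621 -0.277  0.046]
T [110. 107.] [72. 72.] [0.87  0.488 0.046]
W [508. 307.] [28. 28.] [0.772 0.387 0.046]
W [ 98. 248.] [19. 17.] [ 0.617 -0.284  0.046]
W [ 72. 176.] [24. 16.] [ 0.499 -0.298  0.046]
```

View pics/b.png

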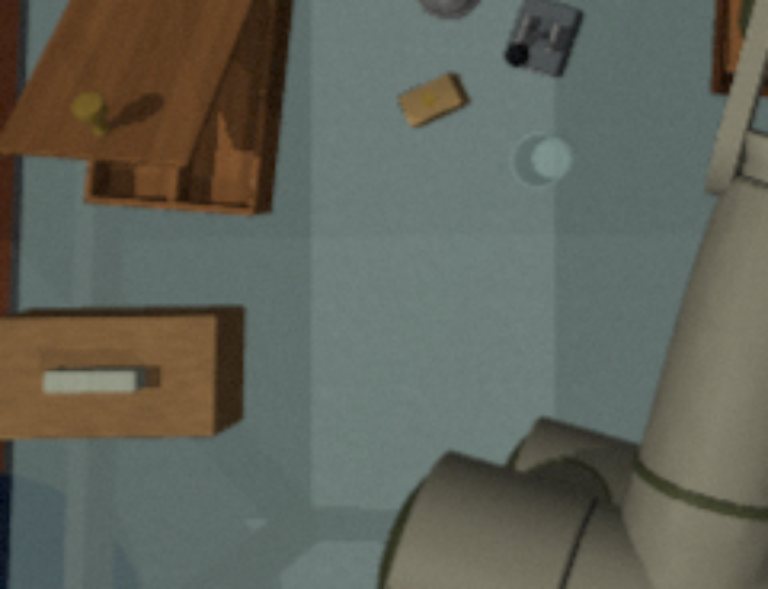

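The overhead crop shows no hidden fifth box on the table, so there are four. The case origin is about (0.558,−0.022) with yaw −0.066; two views agree to about 2 mm. The panel is about 22 mm open and the divider is at case y ≈ −21 mm. Opening the panel now.

```bash
cat >> h.py <<'E'
O=np.array([.558,-.022]);YAW=-.066
def cw(x,y,z):
    c,s=np.cos(YAW),np.sin(YAW);return [O[0]+c*x-s*y,O[1]+s*x+c*y,z]
def wc(P):
    d=np.asarray(P)[...,:2]-O;c,s=np.cos(YAW),np.sin(YAW);return np.stack([c*d[...,0]+s*d[...,1],-s*d[...,0]+c*d[...,1]],-1)
def go(p,yaw):
    q0=np.array(env.sense()["q"]);best=None
    for y in(yaw,yaw+np.pi):
        q=kin.solve_ik(list(p),down(y))
        if q is not None:
            d=np.abs(np.array(q)-q0).max()+.3*abs(q[5])
            if best is None or d<best[0]:best=(d,y)
    env.move_pose(list(p),down(best[1]));return best[1]
def st(m=""):
    s=env.sense();print(m,"t%.1f"%s["time"],"pos",np.round(s["tool_pos"],4),"F",np.round(s["force"],1),"w%.4f g%.1f"%(s["width"],s["grip_force"]))
E
python3 - <<'E'
from h import *
go(cw(-.078,0,.2),YAW);env.line_to(cw(-.078,0,.097));st("down")
jaws.close_gripper(40);st("closed");print(wc(env.sense()["tool_pos"]))
x=-.078
env.line_to(cw(.06,0,.097),speed=.1);st()
for x in(.066,.070,.074):
    env.line_to(cw(x,0,.097),speed=.03);st(x)
    if np.linalg.norm(env.sense()["force"][:2])>12:break
jaws.gripper_open();st();env.line_to(cw(x,0,.25),speed=.2)
go(cw(-.09,0,.36),YAW+np.pi/2);W=cam("wrist","w2");np.save("pics/w2.npy",np.array(W,dtype=object),allow_pickle=True)
E
```

```text
down t4.7 pos [ 0.4807 -0.017   0.0978] F [ 0.6 -0.   0.3] w0.0852 g0.0
closed t5.4 pos [ 0.4804 -0.0169  0.0973] F [0.8 0.6 2.8] w0.0114 g40.9
[-7.77721703e-02  2.95395627e-06]
 t6.9 pos [ 0.6182 -0.0258  0.0973] F [2.6 1.1 4.4] w0.0111 g41.0
0.066 t7.3 pos [ 0.6242 -0.0261  0.0973] F [1.  1.7 4.2] w0.0109 g41.1
0.07 t7.6 pos [ 0.6281 -0.0264  0.0973] F [0.4 2.7 5.6] w0.0108 g41.2
0.074 t7.9 pos [ 0.6285 -0.0264  0.0972] F [-23.8   2.1  18. ] w0.0108 g43.3
 t8.6 pos [ 0.6125 -0.0255  0.0879] F [-91.1  -3.    9.3] w0.0839 g45.5
```

View pics/w2.png

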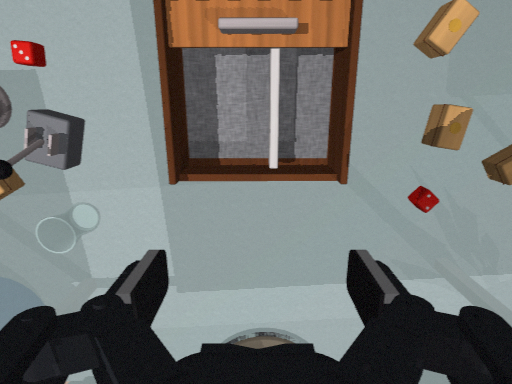

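The panel is open: bar at row 23, panel edge at row 46, and the divider top runs (275,48)–(273,167). On release a finger tip caught the far panel's edge and read 91 N, so I need to check that both panels stayed put. For shutting I'll push with closed fingers.

Run:
```python
from h import *
W=tuple(np.load("pics/w2.npy",allow_pickle=True))
print("bar",wc(toz(W,[(218,18),(297,18),(218,29),(297,29)],.106)).round(4).tolist())
print("edge",wc(toz(W,[(170,46.5),(349,46.5)],.078)).round(4).tolist())
print("div",wc(toz(W,[(274.5,50),(273,166)],.059)).round(4).tolist())
print("wall in",wc(toz(W,[(177,120),(341,120)],.09)).round(4).tolist(),"out",wc(toz(W,[(164.5,100),(353.5,100)],.09)).round(4).tolist(),"near",wc(toz(W,[(175,182),(347,182)],.07)).round(4).tolist())
T=cam("top","top2")
print("farbar", [wc(toz(T,cv2.minAreaRect(c)[0],.114)).round(4).tolist() for c in blobs(T[0],(0,0,120),(180,60,255),20) if 240<c[:,0,0].mean()<290 and c[:,0,1].mean()<120])
```

```text
bar [[0.0746, 0.0441], [0.0747, -0.0435], [0.0637, 0.0445], [0.0638, -0.044]]
edge [[0.0503, 0.107], [0.0506, -0.1114]]
div [[0.0495, -0.0216], [-0.1012, -0.0221]]
wall in [[-0.0362, 0.1019], [-0.0359, -0.1055]] out [[-0.0121, 0.1156], [-0.0118, -0.119]] near [[-0.1221, 0.1162], [-0.1217, -0.1261]]
farbar [[[0.3063, -0.0619]]]
```

The panel is fully open: its edge is at case x 50 mm and the bar at 69 mm. Now the divider.

Run:
```python
from h import *
jaws.close_gripper(30)
go(cw(-.03,-.065,.16),YAW);env.line_to(cw(-.03,-.065,.047));st("down")
env.line_to(cw(-.03,.065,.047),speed=.08);st()
for y in np.arange(.069,.1,.003):
    env.line_to(cw(-.03,y,.047),speed=.03);st(round(y,3))
    if np.linalg.norm(env.sense()["force"][:2])>12:break
env.line_to(cw(-.03,.05,.047));env.line_to(cw(-.03,.04,.2),speed=.25);jaws.gripper_open()
go(cw(-.09,0,.36),YAW+np.pi/2);W=cam("wrist","w3")
for c in blobs(W[0][48:,:],(0,0,150),(180,50,255),100):
    r=cv2.minAreaRect(c);p=(r[0][0],r[0][1]+48);print(p,r[1],wc(toz(W,p,.059)).round(4))
```

```text
down t14.1 pos [ 0.5243 -0.085   0.0479] F [ 0.3  0.  -0.1] w-0.0000 g0.0
 t15.8 pos [0.5324 0.0447 0.0469] F [-0.  -0.1 -1.4] w-0.0001 g0.0
0.069 t16.1 pos [0.5326 0.049  0.047 ] F [-0.5 -0.2  0.2] w0.0003 g0.0
0.072 t16.4 pos [0.5328 0.0521 0.047 ] F [ 0.8 -0.6 -0.6] w0.0001 g0.0
0.075 t16.6 pos [0.533  0.0551 0.047 ] F [-0.2 -0.6  0.4] w-0.0002 g0.0
0.078 t16.9 pos [0.5332 0.0581 0.047 ] F [ 0.9 -0.3  0.1] w0.0001 g0.0
0.081 t17.1 pos [0.5334 0.061  0.047 ] F [ 0.3 -0.4 -0.2] w0.0001 g0.0
0.084 t17.4 pos [0.5335 0.0623 0.047 ] F [ -2.3 -11.4   1.4] w0.0000 g6.1
0.087 t17.6 pos [0.5336 0.0625 0.0471] F [ -5.4 -30.4   2.5] w0.0001 g15.4
(78.88235473632812, 376.5294494628906) (8.246211051940918, 26.19384765625) [[-0.4836  0.3186]]
(255.5, 204.0) (312.0, 511.0) [[-0.1583  0.0029]]
```

View pics/w3.png

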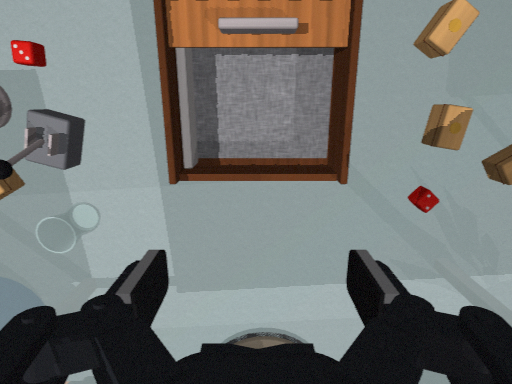

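The divider now lies flat against the left wall (u 180–197), stopped at 30 N. The right-hand boxes are at (445,28), (447,127) and (508,165). Next I'll pick the first box, looking from straight above it.

```bash
cat >> h.py <<'E'
def look(b,zc=.17,name=None):
    """camera straight above b; returns lid centre, yaw of long axis, size"""
    phi=np.arctan2(b[1],b[0]);yaw=phi-np.pi/2;d=np.array([np.cos(phi),np.sin(phi)])
    t=np.array(b[:2])-.0743*d;fl=0
    ok=kin.solve_ik([*t,zc],down(yaw))
    t2=np.array(b[:2])+.0743*d;ok2=kin.solve_ik([*t2,zc],down(yaw+np.pi))
    q=np.array(env.sense()["q"])
    if ok is None or (ok2 is not None and np.abs(np.array(ok2)-q).max()<np.abs(np.array(ok)-q).max()):t,yaw=t2,yaw+np.pi
    env.move_pose([*t,zc],down(yaw));env.pause(.2)
    C=cam("wrist",name);best=None
    for c in blobs(C[0],(15,80,50),(28,255,255),300):
        P=toz(C,cv2.convexHull(c)[:,0],.046)[:,:2].astype(np.float32)
        r=cv2.minAreaRect(P);p=cv2.boxPoints(r);e=[p[1]-p[0],p[2]-p[1]]
        L=max(e,key=np.linalg.norm);dd=np.hypot(*(np.array(r[0])-b[:2]))
        if best is None or dd<best[3]:best=(np.array(r[0]),np.arctan2(L[1],L[0]),sorted(np.round(r[1],4)),dd)
    return best
def pick(b):
    c,yaw,sz,_=b
    assert .055<sz[1]<.067 and .032<sz[0]<.042,sz
    go([*c,.12],yaw);y=env.sense()
    env.line_to([*c,.031],speed=.12);st("at box")
    jaws.close_gripper(60);st("grip")
    env.line_to([*c,.20],speed=.2);st("lift")
    return .055<env.sense()["width"]<.065
def place(y,x=-.035):
    go(cw(x,y,.20),YAW);st("over")
    if not .055<env.sense()["width"]<.065:return False
    env.line_to(cw(x,y,.06),speed=.15);env.line_to(cw(x,y,.0405),speed=.05);st("low")
    jaws.gripper_open();env.line_to(cw(x,y,.2),speed=.2);st("up");return True
E
python3 - <<'E'
from h import *
go(cw(0,-.2,.3),YAW+np.pi/2)
b=look([.495,-.298],name="l1");print(b)
if pick(b):print(place(-.078))
W=None
go(cw(-.09,0,.36),YAW+np.pi/2);cam("wrist","w4")
E
python3 -c "
import cv2,numpy as np
cv2.imwrite('pics/c.png',cv2.resize(np.hstack([cv2.imread('pics/l1.png'),cv2.imread('pics/w4.png')]),(800,300)))"
```

```text
(array([ 0.49127916, -0.29669306]), np.float32(-0.21924073), [np.float64(0.0352), np.float64(0.059)], np.float64(0.003943702304478247))
at box t25.4 pos [ 0.4917 -0.297   0.0317] F [-0.   0.2  0.1] w0.0855 g0.0
grip t25.7 pos [ 0.4917 -0.297   0.0319] F [-0.3  0.6  5.5] w0.0588 g65.5
lift t26.7 pos [ 0.4908 -0.2963  0.1987] F [-0.6  1.  -1.5] w0.0594 g64.6
over t27.5 pos [ 0.518  -0.0985  0.1997] F [ 0.1 -0.5 -1.6] w0.0588 g64.6
low t29.1 pos [ 0.5178 -0.0974  0.0401] F [-0.5 -0.4 -0.9] w0.0592 g64.6
up t30.5 pos [ 0.5175 -0.0973  0.1989] F [-0.1  0.8 -0.6] w0.0856 g0.0
True
```

View pics/c.png

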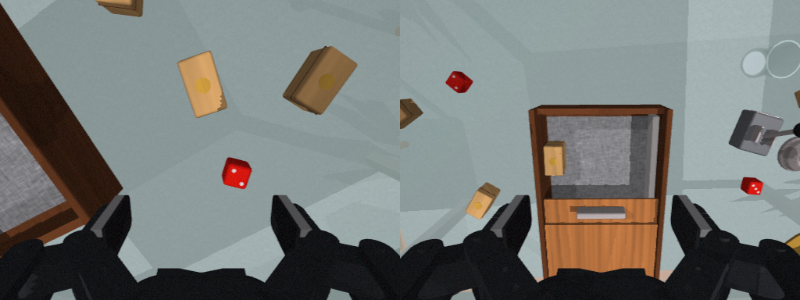

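The box stands flat at the right side of the bay. Next are the other two right-hand boxes, then the left one.

```bash
python3 - <<'E'
from h import *
for i,(b0,y,via) in enumerate([([.618,-.280],-.032,[.55,-.2,.3]),([.431,-.402],.014,[.45,-.3,.3]),([.445,.399],.060,[.45,.3,.3])]):
    b=look(b0,name=f"l2_{i}");print(i,b)
    if b is None or b[3]>.01:
        if b is None:break
        b=look(b[0]);print("again",b)
    if not pick(b):print("lost");break
    if not place(y):print("lost2");break
go(cw(-.09,0,.36),YAW+np.pi/2);cam("wrist","w5");cam("top","top5")
E
python3 -c "
import cv2,numpy as np
cv2.imwrite('pics/d.png',cv2.resize(np.hstack([cv2.imread('pics/top5.png'),cv2.imread('pics/w5.png')]),(800,300)))"
```

```text
0 (array([ 0.62213331, -0.28055841]), np.float32(-0.6518563), [np.float64(0.0352), np.float64(0.0591)], np.float64(0.004170864224771401))
at box t36.1 pos [ 0.6226 -0.2809  0.0319] F [-0.5  0.2 -0.6] w0.0853 g0.0
grip t36.4 pos [ 0.6226 -0.2809  0.0321] F [0.3 0.8 5.8] w0.0586 g65.9
lift t37.4 pos [ 0.6217 -0.2803  0.1984] F [-0.5  0.7 -1.2] w0.0591 g65.2
over t38.4 pos [ 0.5215 -0.0525  0.1999] F [-0.6 -0.1 -1.8] w0.0592 g65.2
low t40.0 pos [ 0.5208 -0.0516  0.0401] F [ 0.8  0.2 -0.8] w0.0589 g65.2
up t41.4 pos [ 0.5205 -0.0515  0.1989] F [ 0.2 -0.8 -0.8] w0.0853 g0.0
1 (array([ 0.429961  , -0.40657339]), np.float32(-1.0721663), [np.float64(0.0351), np.float64(0.0591)], np.float64(0.004689923224750294))
at box t45.6 pos [ 0.4303 -0.407   0.0317] F [ 0.3 -0.  -1.2] w0.0854 g0.0
grip t46.0 pos [ 0.4303 -0.407   0.032 ] F [-0.7  1.   6. ] w0.0589 g65.6
lift t47.0 pos [ 0.4296 -0.4061  0.1986] F [-0.3 -0.  -1.5] w0.0590 g64.7
over t48.5 pos [ 0.5242 -0.0066  0.1999] F [ 0.1 -0.5 -1.9] w0.0589 g64.6
low t50.1 pos [ 0.5239 -0.0057  0.0401] F [ 0.3  0.7 -0.5] w0.0585 g64.7
up t51.5 pos [ 0.5235 -0.0056  0.1989] F [-0.4  0.7  0.3] w0.0854 g0.0
2 (array([0.44397259, 0.40149236]), np.float32(-1.1307533), [np.float64(0.0353), np.float64(0.0587)], np.float64(0.002695815452007159))
at box t54.5 pos [0.4444 0.4017 0.032 ] F [0.5 0.1 0.7] w0.0854 g0.0
grip t54.8 pos [0.4444 0.4018 0.032 ] F [-1.7  0.2  6.8] w0.0587 g66.3
lift t55.8 pos [0.4435 0.4012 0.1986] F [-1.5  0.  -2.2] w0.0587 g65.5
over t57.4 pos [0.527  0.0407 0.1998] F [-0.2  0.1 -0.6] w0.0593 g65.4
low t59.0 pos [0.5269 0.0402 0.0401] F [-0.2  0.3 -1.5] w0.0590 g65.4
up t60.3 pos [0.5265 0.0402 0.1989] F [ 0.2  1.  -1.5] w0.0853 g0.0
```

View pics/d.png

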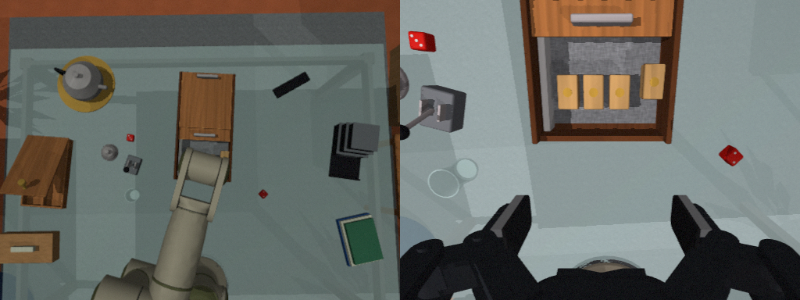

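Four boxes are in the bay; the rightmost was knocked towards the right wall. I'll zoom in to check that it lies flat.

Run:
```python
from h import *
go(cw(.04,-.06,.30),YAW+np.pi/2);env.pause(.2);W=cam("wrist","w6")
for c in blobs(W[0],(15,80,50),(28,255,255),300):
    P=wc(toz(W,cv2.convexHull(c)[:,0],.054)).astype(np.float32);r=cv2.minAreaRect(P);print(np.round(r[0],4),np.round(r[1],4),round(r[2],1))
cv2.imwrite("pics/e.png",cv2.resize(W[0][:300],None,fx=1.5,fy=1.5))
```

```text
[-0.0286 -0.0319] [0.0358 0.0687] 89.7
[-0.0295  0.0343] [0.07   0.0866] 0.1
[-0.012  -0.0916] [0.0669 0.0374] 0.1
```

View pics/e.png

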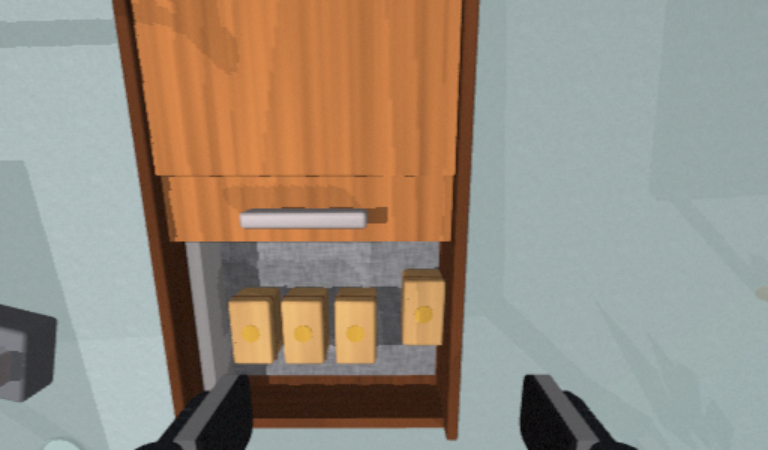

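All four boxes stand flat and clear below the panel. Now shutting the panel, pushing the bar from its far side.

```bash
python3 - <<'E'
from h import *
jaws.close_gripper(30)
go(cw(.105,0,.2),YAW+np.pi/2);env.line_to(cw(.105,0,.125));env.line_to(cw(.101,0,.104),speed=.05);st("down")
env.line_to(cw(-.06,0,.104),speed=.08);st()
for x in np.arange(-.066,-.1,-.003):
    env.line_to(cw(x,0,.102),speed=.03);st(round(x,3))
    if np.linalg.norm(env.sense()["force"][:2])>12:break
env.line_to(cw(x+.02,0,.102));env.line_to(cw(x+.02,0,.25),speed=.25)
go(cw(-.06,0,.36),YAW+np.pi/2);W=cam("wrist","w7")
# counter: view
t=np.array([.52,.305]);env.pause(.1)
go([.47,.25,.30],np.arctan2(.3,.52)+np.pi/2);env.pause(.2);cam("wrist","w8")
T=cam("top","top8");S=cam("side","side8")
E
python3 -c "
import cv2,numpy as np
cv2.imwrite('pics/f.png',cv2.resize(np.hstack([cv2.imread('pics/w7.png'),cv2.imread('pics/w8.png')]),(800,300)))"
```

```text
down t65.2 pos [ 0.6588 -0.0287  0.104 ] F [ 1.2 -0.5 -0.1] w-0.0000 g0.0
 t67.4 pos [ 0.4982 -0.018   0.104 ] F [ 1.5 -0.3  1.1] w0.0001 g0.8
-0.066 t67.7 pos [ 0.4915 -0.0175  0.1017] F [ 1.3  0.4 -0.2] w-0.0003 g0.0
-0.069 t68.0 pos [ 0.4888 -0.0174  0.1019] F [0.7 0.6 0.1] w0.0003 g0.0
-0.072 t68.2 pos [ 0.4859 -0.0172  0.102 ] F [ 0.2 -0.2 -0.1] w-0.0001 g0.0
-0.075 t68.5 pos [ 0.4829 -0.017   0.102 ] F [-0.3  0.1 -0.1] w0.0000 g0.0
-0.078 t68.7 pos [ 0.4799 -0.0168  0.102 ] F [ 0.1  0.5 -0.6] w-0.0000 g0.0
-0.081 t69.0 pos [ 0.4769 -0.0166  0.102 ] F [ 0.1 -0.1  0.6] w0.0003 g0.0
-0.084 t69.2 pos [ 0.4755 -0.0167  0.1023] F [ 7.4  0.6 -3.8] w-0.0001 g4.1
-0.087 t69.5 pos [ 0.4753 -0.0168  0.1028] F [ 24.    0.4 -14.1] w-0.0001 g11.6
```

View pics/f.png

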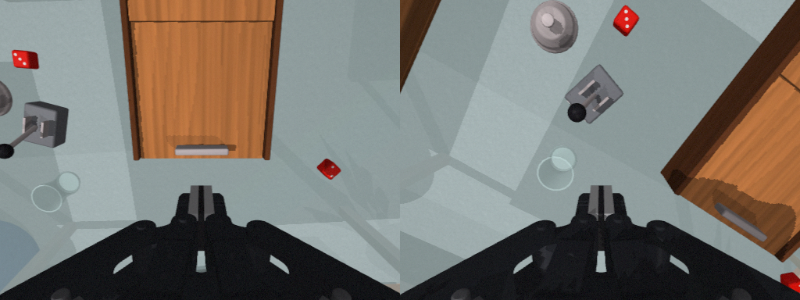

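The panel is shut: the bar is at the near end and stopped at 24 N. The wrist view of the counter shows the knob at about (227,143) and the body centre at about (248,120). I'll measure both.

Run:
```python
from h import *
W=cam("wrist");T=cam("top");S=cam("side")
def knob(C,box):
    x0,y0,x1,y1=box;m=cv2.inRange(cv2.cvtColor(C[0],cv2.COLOR_BGR2HSV)[y0:y1,x0:x1],(0,0,0),(180,255,55))
    c=max(cv2.findContours(m,cv2.RETR_EXTERNAL,cv2.CHAIN_APPROX_NONE)[0],key=cv2.contourArea)
    (x,y),r=cv2.minEnclosingCircle(c);return (x+x0,y+y0),r
kw=knob(W,(205,125,245,165));kt=knob(T,(152,205,172,226));ks=knob(S,(260,265,285,287));print(kw,kt,ks)
print("WS",tri(W,kw[0],S,ks[0]),"TS",tri(T,kt[0],S,ks[0]),"W@.125",toz(W,kw[0],.125),"T@",toz(T,kt[0],.125))
g=cv2.cvtColor(W[0],cv2.COLOR_BGR2HSV)
print(g[108,250],g[112,262],g[100,285],g[90,262])
cv2.imwrite("pics/g.png",cv2.resize(W[0][70:170,190:310],None,fx=6,fy=6,interpolation=cv2.INTER_CUBIC))
```

```text
((226.60204124450684, 143.58163261413574), 11.973145484924316) ((168.5, 215.0), 10.30786418914795) ((272.0, 275.5), 5.590270042419434)
WS (array([0.48676233, 0.29407736, 0.12639829]), np.float64(7.0317673502263625e-06)) TS (array([0.49353772, 0.27481633, 0.10282162]), np.float64(0.0014557564893408301)) W@.125 [[0.48654706 0.29411337 0.125     ]] T@ [[0.49327722 0.27090694 0.125     ]]
[107  23  78] [115  14 110] [ 92  27 151] [115  18  87]
```

View pics/g.png

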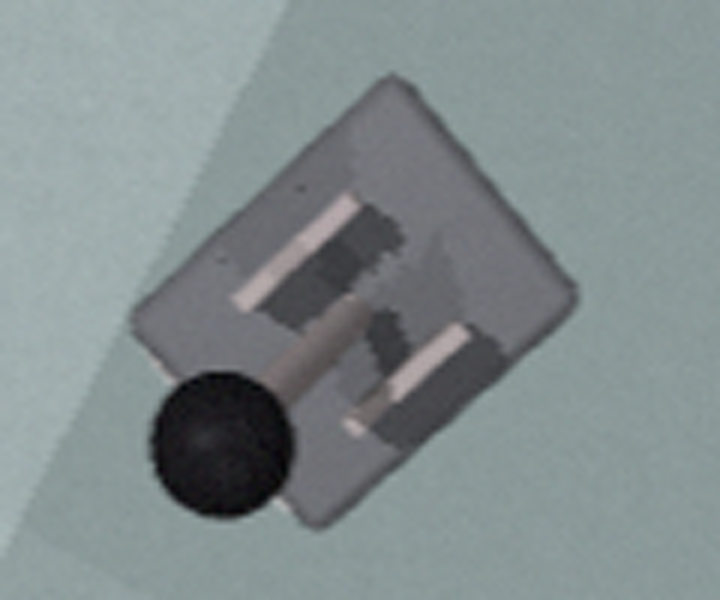

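The crop shows the counter top's corners at (395,75), (578,295), (318,530) and (132,318). The knob triangulates to z 0.126, against the stated 0.125.

Run:
```python
from h import *
W=cam("wrist")
P=toz(W,np.array([(395,75),(578,295),(318,530),(132,318)])/6.+[190,70],.045)[:,:2];c=P.mean(0)
k=np.array([.4867,.2941])
u=(P[0]-P[3]+P[1]-P[2]);a=np.arctan2(u[1],u[0])
print(P.round(4).tolist(),c,"sides",np.linalg.norm(P[0]-P[3]),np.linalg.norm(P[1]-P[0]),"ownx",a,"knob rel",c-k,np.linalg.norm(c-k),np.arctan2(*(c-k)[::-1]))
```

```text
[[0.554, 0.3005], [0.5362, 0.2474], [0.4679, 0.2697], [0.4869, 0.3237]] [0.51125771 0.2853326 ] sides 0.07098330085560049 0.0559945576943912 ownx -0.32424606052653504 knob rel [ 0.02455771 -0.0087674 ] 0.02607581841419542 -0.34290781362159334
```

Run:
```python
from h import *
a=-.33;c=np.array([.5112,.2853]);d=np.array([np.cos(a),np.sin(a)])
p=lambda x,z=.122:[*(c+x*d),z]
jaws.close_gripper(30)
go(p(-.07,.22),a+np.pi/2);env.line_to(p(-.07));st("down")
env.line_to(p(-.01),speed=.06);st()
for x in np.arange(-.007,.02,.002):
    env.line_to(p(x),speed=.03);st(round(x,3))
    F=np.array(env.sense()["force"])
    if -F[:2]@d>14:break
env.pause(.3);W=cam("wrist","w9");S=cam("side","side9")
env.line_to(p(-.07),speed=.08);env.line_to(p(-.07,.3),speed=.2);env.pause(.5)
go([.40,.20,.35],np.arctan2(.3,.52)+np.pi/2);env.pause(.2);W=cam("wrist","w10");S2=cam("side","side10");cam("top","top10")
st()
cv2.imwrite("pics/i.png",cv2.resize(np.hstack([S[0],S2[0]])[150:384],(800,366//2*1)))
v=np.vstack([np.hstack([S[0][230:350,190:340],S2[0][230:350,190:340]])]);v=cv2.resize(v,(800,320))
cv2.imwrite("pics/j.png",v)
```

```text
down t74.7 pos [0.4455 0.3081 0.123 ] F [0.6 0.4 0.3] w0.0003 g0.0
 t75.9 pos [0.5014 0.2886 0.1219] F [-2.4  0.2  1.3] w-0.0000 g1.2
-0.007 t76.1 pos [0.5045 0.2875 0.1219] F [-2.1  0.2  0.6] w0.0001 g1.3
-0.005 t76.4 pos [0.5064 0.2869 0.1218] F [-3.  -0.1 -0.3] w-0.0002 g1.4
-0.003 t76.6 pos [0.5083 0.2862 0.1218] F [-3.1  1.3 -1.5] w-0.0001 g1.5
-0.001 t76.9 pos [0.5102 0.2856 0.1219] F [-4.   1.3 -2.2] w-0.0001 g1.6
0.001 t77.1 pos [0.5122 0.285  0.122 ] F [-3.7  1.9 -1.8] w0.0003 g1.7
0.003 t77.4 pos [0.514  0.2844 0.1219] F [-3.3  2.2 -2.7] w-0.0004 g2.0
0.005 t77.6 pos [0.515  0.284  0.1217] F [-7.8  2.6 -1.6] w-0.0002 g4.4
0.007 t77.9 pos [0.5159 0.2837 0.1215] F [-12.    4.    0.8] w0.0002 g6.8
0.009 t78.1 pos [0.5168 0.2834 0.1214] F [-17.3   5.4   1.4] w-0.0000 g9.3
 t82.5 pos [0.4001 0.2001 0.3498] F [ 0.3 -0.4  0.4] w0.0001 g0.0
```

View pics/j.png

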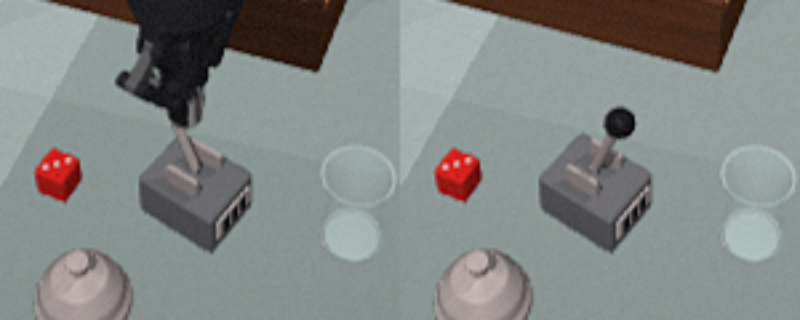

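View pics/top10.png

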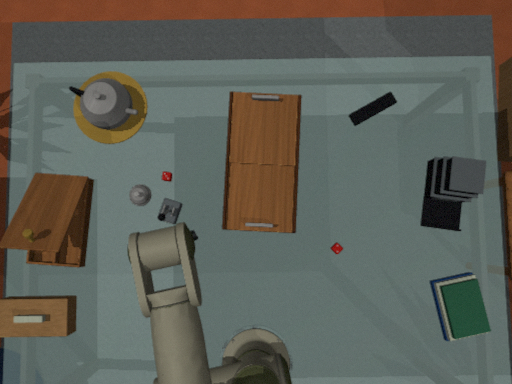

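The lever went to its stop (force rose sharply past 4 N) and sprang back. Both panels are shut, no boxes remain on the table, and the other items are where they were. Handing in.

```bash
python3 -c "
from bench import env, vision, kin, jaws
print(env.close_job())"
```

```text
the job is handed in; nothing more can be done
None
```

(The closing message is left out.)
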